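Test battery packs on the spring-catch dock and case them

TASK

Take the lid off the aluminium case and set it upright on the bench. Then test the battery packs on the bench one at a time in the order red, yellow, blue (one may be missing): slide each along the dock's rail until it is fully home and the catch clicks up behind it, then press the catch to release it, slide it back out and stand it upright in the case before going on to the next. Finally put the lid squarely back on the case over the packs, and do not disturb the climbing gear lying about.

Things in the scene. Friction and masses are not known exactly. Their poses are not given: they have to be found in the camera images.
- lid_handle (a point): middle of the black bar handle on the case's loose aluminium lid; bar along lid y, 108 long, 14 wide, 14 high, on posts near its ends, 18 mm gap under it. Lid: a hood open below, 134 (x) x 246 (y) x 55 mm, skirt 3 mm, 0.25 kg, z up. This point is 80 mm above its rim: 100 mm above the bench when on the case, 80 mm when the lid stands on the bench. It lifts straight off (its clips are undone).
- case: aluminium case tray, fixed; origin at the centre of its underside, z up. Inside 114 (x) x 226 (y) mm, floor at z = 4 mm, walls to z = 34 mm (outside 120 x 232). A flange round it (140 x 252), top at z = 20 mm, carries the lid's rim; the lid has 4 mm of play each side and fits either way round. Under the lid there is room for packs 68 mm high.
- case_middle (a point): middle of the tray's floor (4 mm above its underside), axes as the tray. Two thin white lines across the floor at y = -35 and +35 mm mark three places, centred at y = -70, 0 and +70 mm, for packs standing with their length along x. A pack standing on the floor has its centre 30 mm above this point.
- dock: grey test dock, fixed; origin on its underside, x along the rail in the push-in direction. Deck top at z = 20 mm, 90 wide, x = -125 to +115. Funnel walls from x = -57 lead into a channel 58 mm wide, x = -25 to +93 (end stop), with two lips over the pack's foot, 40 mm apart, underside 12.5 mm above the deck, top at z = 37.5 mm: a pack in the channel cannot be lifted.
- dock_landing (a point): centre of the dark rectangle on the dock's deck (dock x = -77, y = 0, z = 20 mm), axes as the dock: here a pack is set down from above, its length along x, and slid towards +x; here it is lifted off again. Nothing overhangs this spot. A pack on the deck has its centre 30 mm above it.
- dock_home (a point): where the centre of a pack is when held home by the catch (dock x = 43, y = 0, z = 50 mm), axes as the dock. Push the pack 5 mm further, to the end stop, for the catch to spring up; let go, it comes back to this point. After the catch is pressed the ejector leaves it about 25 mm back from here (towards -x), still under the lips, free to be slid to the landing.
- catch (a joint): the dock's spring catch, m pressed down: 0 up, 0.010 fully down. The pack pushes its sloping tooth down while sliding in; it springs back to 0 (the click) behind the pack when home. Pressing takes 3 N, up to 9 N with a pack held. Held down beyond 0.008 it frees the pack, which the ejector pushes out over the tooth in under 1 s; then let it go: it rubs lightly under the pack.
- catch_pad (a point): centre of the top of the catch's orange press pad, 32 (along the rail) x 30 mm, beside the dock on its +y side (dock x = -17, y = 66 mm, 40 mm above the bench when up). It is pressed straight down by 10 mm. The bench between the dock and the robot (x 0.35 to 0.49 m, y within 0.13 m of 0) starts clear, e.g. for the lid.
- ejector (a joint): the dock's steel spring plunger, m pushed in: 0 out, 0.025 with a pack held home, 0.030 with a pack at the end stop. Spring 3.6 N out to 5.4 N in. It meets the pack about 25 mm before home.
- red_center (a point): centre (half-way up) of the red battery pack; may be absent. 60 mm high, 0.2 kg: a black foot plate 90 (x) x 54 (y) x 10 mm and above it a red body 80 x 34 x 50 mm, to be gripped across the 34 mm. z up, x along its length; both ends are alike, either may go first.
- yellow_center (a point): centre (half-way up) of the yellow battery pack; may be absent. 60 mm high, 0.2 kg: a black foot plate 90 (x) x 54 (y) x 10 mm and above it a yellow body 80 x 34 x 50 mm, to be gripped across the 34 mm. z up, x along its length; both ends are alike, either may go first.
- blue_center (a point): centre (half-way up) of the blue battery pack; may be absent. 60 mm high, 0.2 kg: a black foot plate 90 (x) x 54 (y) x 10 mm and above it a blue body 80 x 34 x 50 mm, to be gripped across the 34 mm. z up, x along its length; both ends are alike, either may go first.
- carabiner_1: red aluminium carabiner lying flat, about 105 x 65 x 12 mm, bystander; origin under its centre
- carabiner_2: blue aluminium carabiner lying flat, about 105 x 65 x 12 mm, bystander; origin under its centre
- carabiner_3: green aluminium carabiner lying flat, about 105 x 65 x 12 mm, bystander; origin under its centre
- carabiner_4: yellow aluminium carabiner lying flat, about 105 x 65 x 12 mm, bystander; origin under its centre
- carabiner_5: silver aluminium carabiner lying flat, about 105 x 65 x 12 mm, bystander; origin under its centre
- scraper: white plastic wax scraper lying flat, 140 x 60 x 5 mm, bystander; origin under its centre
- ice_screw: steel ice screw lying down, 165 mm long along x, 24 mm thick, bystander; origin under its middle
- belay_device: orange belay device, 60 x 36 x 30 mm with a wire loop to its -x side, bystander; origin under its centre
Not all that is in view belongs to the job. Of the things that look like the part that bears red_center, the middle-sized one is meant.

How it is judged:
By the outcome, as a careful person would: the job done as asked, in the order asked, and still so for the second after the job is handed in, with the robot touching nothing.
Of red_pack, yellow_pack, blue_pack only 2 to 3 are there at a start; the rules pass over those that are not, and their reading is None.
At some moment in a run one of red_pack, yellow_pack, blue_pack may be knocked a few centimetres aside while the robot is not near it.
Once in a run the grip may slacken for a moment while it holds something.
It also fails if it takes over 210 s, if anything falls off the work surface, if the arm or the gripper's body presses on something with over 40 N, if the wrist force passes 120 N, or if a joint passes its speed limit or range.

ROBOT

A 6-joint arm with a two-finger parallel gripper is mounted at the origin on the work surface. World frame = base frame: x ahead of the robot, y to its left, z up, the work surface at z = 0. Lengths are in m, angles in rad, forces in N, time in s.
With the tool pointing down it reaches from about 0.375 to 0.9 m from the base axis. Payload 3.1 kg.
Tool frame: the origin (TCP) lies on the centre line of the jaws, within the pads' length; the fingertips stand 25 mm ahead of it and the grasp point (between the pads) lies 6 mm ahead of it; z points along the fingers, y is the line along which they close (so a half turn about z gives the same grasp; the last joint's range is limited). The gripper opens to 87 mm and grips with 3 to 60 N. Pads are 19 mm wide; open, the fingers measure 117 mm over their backs; the gripper's body (75 mm by 190 mm) begins 51 mm behind the grasp point.
Start: joints at [-1.391, 0.527, 1.433, -0, 1.181, -0.178], TCP at [0.219, -0.585, 0.248] pointing down, gripper open.
Joint ranges: [-3.08, 3.08], [-0.75, 2.2], [0.22, 2.44], [-1.43, 4.57], [0, 2.65], [-2.85, 2.85]. Speed limits (rad/s): [2.79, 2.79, 3.14, 3.14, 3.14, 3.14].

INTERFACE

Orientations are given as a unit quaternion [x, y, z, w].
In Python, from cell import r gives the robot as it stands. Calls block until the motion is done:
- r.move_ptp(position, orientation): joint-space move of the TCP to a pose.
- r.move_l(position, ori=None, max_speed=0.15): straight line of the TCP; ori=None keeps the orientation; max_speed is the mean speed in m/s.
- r.movej(angles): joint-space move.
- r.command_gripper(opening): finger opening in m; the grip force is fixed at half the most; returns when the fingers have stopped.
- r.sleep(seconds).
- r.ik(position, orientation): joint angles nearest the present ones, or None.
- r.read_camera(name): name is "scene" or "side" or "wrist"; returns the picture (400x640x3 uint8, red, green, blue); there is no depth.
- r.camera_info(name): a dict with "fx", "fy", "cx", "cy" (pixels), "dist" ([k1, k2, p1, p2, k3] as OpenCV has them; the pictures are not rectified), "cam_to_world" (4x4, takes a point from camera to world coordinates); the wrist camera has in their place "T_tool_cam" (4x4, takes a point from camera to tool coordinates, whose origin is the TCP and whose axes are the flange's). Camera axes: x right, y up, looking along -z (the intrinsics and any distortion apply to the point x, -y, -z); pixel columns grow to the right and rows downward; lengths in m; the calibration is good to about 2 mm. A picture is of the moment at which its call begins: read the wrist's pose just before it. camera_info takes no time and is no camera call.
A pose or a line that the arm cannot do raises r.PlanningError and nothing moves.
- r.job_done(): hands the job in; it is judged then, once.
Trained networks look in the newest picture that a camera, given by its name, has taken for a name from the list of things; names that differ only in an ending like _2 or _b are one class to them, and where a whole thing is asked for, a point or a joint stands for the part that bears it (a point fixed in the world has none). Each returns a list of dicts, best first, with "confidence" (0 to 1); they miss things now and then, are a little off and sometimes report something else, mostly with a low value. They report only what shows in the picture. A call takes as long as a camera call. They do not tell look-alikes from the thing itself.
- r.cut_out(camera, name): "pixels" (400x640 bool, what is visible of it) and "pixel" ([column, row] in pixels, amid what is visible of it).
- r.place_of(camera, name): "pixel" ([column, row] in pixels: a listed point, or the origin of a listed thing).
Readings, each from a call of its own:
- r.get_t(): time.
- r.get_qpos(): joint angles.
- r.get_joint_vel(): joint speeds.
- r.get_joint_efforts(): joint torques, N m.
- r.get_position(): TCP position.
- r.get_orientation(): TCP orientation.
- r.get_ft_force(): force on the tool from outside, world axes, zero at the start.
- r.get_torque(): the same for the moment, N m.
- r.get_gripper_width(): finger opening in m.
- r.get_gripper_force(): force on a finger pad.
Only numpy, scipy, OpenCV 4.12 (cv2) and the standard library are available. Lean on these libraries where they do the work, as an engineer would, in place of code of your own. Each camera call takes 0.05 s, during which the arm holds its last target. There are 200 camera calls.

## Working session

There is one attempt and no reset: what is moved stays moved. The work goes in short steps, each a Python script; the robot and the scene stay as the last script left them, time stands still between calls to the robot, and variables do not carry over. Pictures are saved under pics/ and viewed, at most 14 in all, crops included, and the job is handed in when it is done.

```bash
ls; mkdir -p pics; python3 - <<'E'
from cell import r
import cv2,numpy as np
for c in ["scene","side"]:
    im=r.read_camera(c); cv2.imwrite(f"pics/{c}0.png",cv2.resize(im[:,:,::-1],(800,500)))
    i=r.camera_info(c); print(c,{k:np.round(v,3).tolist() for k,v in i.items()})
    for n in ["lid_handle","case","case_middle","dock_landing","dock_home","catch_pad","dock","red_center","yellow_center","blue_center"]:
        print(n,[(np.round(d["pixel"]).tolist(),round(d["confidence"],2)) for d in r.place_of(c,n)[:5]])
print(r.camera_info("wrist"), r.get_orientation(), r.get_t())
E
```

```text
pics
scene {'fx': 405.806, 'fy': 405.806, 'cx': 314.227, 'cy': 199.51, 'dist': [-0.095, 0.0, 0.0, 0.0, 0.0], 'cam_to_world': [[0.129, -0.769, 0.626, 1.137], [0.992, 0.109, -0.071, -0.126], [-0.014, 0.629, 0.777, 0.86], [0.0, 0.0, 0.0, 1.0]]}
lid_handle [([464.0, 178.0], 0.97)]
case [([159.0, 274.0], 0.44)]
case_middle [([207.0, 169.0], 0.44)]
dock_landing [([299.0, 250.0], 0.79), ([320.0, 218.0], 0.47)]
dock_home [([347.0, 304.0], 0.43), ([435.0, 294.0], 0.32)]
catch_pad [([320.0, 219.0], 0.76)]
dock [([328.0, 249.0], 0.88), ([482.0, 264.0], 0.32)]
red_center [([181.0, 213.0], 0.98), ([253.0, 149.0], 0.75), ([166.0, 183.0], 0.72)]
yellow_center []
blue_center [([225.0, 246.0], 0.97)]
side {'fx': 479.608, 'fy': 479.608, 'cx': 316.648, 'cy': 199.735, 'dist': [-0.097, 0.0, 0.0, 0.0, 0.0], 'cam_to_world': [[-0.987, 0.102, -0.123, 0.348], [-0.16, -0.576, 0.802, 0.993], [0.011, 0.811, 0.584, 0.852], [0.0, 0.0, 0.0, 1.0]]}
lid_handle [([288.0, 304.0], 0.86), ([247.0, 189.0], 0.38)]
case []
case_middle [([274.0, 221.0], 0.59), ([247.0, 189.0], 0.29)]
dock_landing [([285.0, 206.0], 0.7)]
dock
[... 166 characters left out ...]
93.0], 0.78), ([344.0, 159.0], 0.58)]
yellow_center []
blue_center [([302.0, 173.0], 0.66)]
{'fx': 300.81097553337065, 'fy': 300.81097553337065, 'cx': 315.97514452038115, 'cy': 201.18213560144758, 'dist': array([-0.03337696,  0.        ,  0.        ,  0.        ,  0.        ]), 'T_tool_cam': array([[ 4.67805369e-04,  9.65309830e-01,  2.61106707e-01,
         7.20251957e-02],
       [ 9.99999697e-01, -2.89210352e-04, -7.22415880e-04,
        -1.83209859e-04],
       [-6.21840389e-04,  2.61106966e-01, -9.65309674e-01,
        -1.37396544e-01],
       [ 0.00000000e+00,  0.00000000e+00,  0.00000000e+00,
         1.00000000e+00]])} [9.84042880e-01 1.77931472e-01 9.24378294e-06 3.22544143e-05] 1.1
```

View pics/scene0.png

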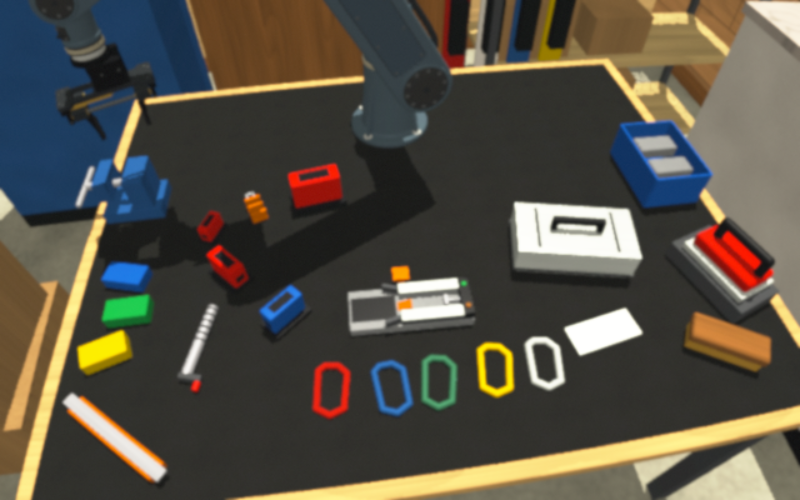

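View pics/side0.png

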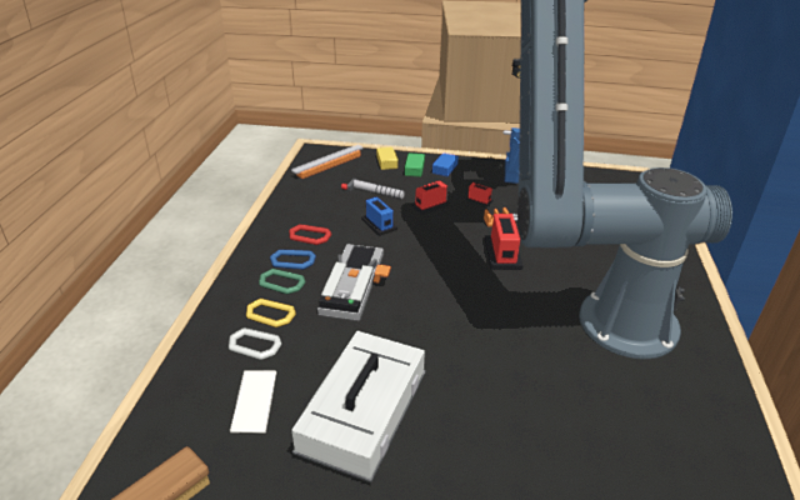

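The scene shows the lid on the case at px (464,178). The dock is around (328,249), the orange pad at (320,219) and the blue pack at (225,246). There are three red look-alikes: small (168,180), middle (182,212) and large (252,149). No yellow pack is visible. Next I'll fit poses from the masks.

```bash
cat > h.py <<'E'
from cell import r
import cv2,numpy as np
from scipy.optimize import minimize
from scipy.spatial.transform import Rotation as R
F=np.diag([1,-1,-1,1.])
def box(x0,x1,y0,y1,z0,z1): return np.array([[x,y,z] for x in(x0,x1) for y in(y0,y1) for z in(z0,z1)])/1e3
PACK=[box(-45,45,-27,27,0,10),box(-40,40,-17,17,10,60)]
LID=[box(-67,67,-123,123,0,55),box(-7,7,-54,54,73,87)]
DOCK=[box(-125,115,-45,45,0,20),box(-25,100,-45,45,0,37.5),box(-33,-1,51,81,30,40)]
def cam(name):
    i=r.camera_info(name)
    if name=="wrist":
        T=np.eye(4);T[:3,:3]=R.from_quat(r.get_orientation()).as_matrix();T[:3,3]=r.get_position()
        C=T@i["T_tool_cam"]
    else: C=np.array(i["cam_to_world"])
    K=np.array([[i["fx"],0,i["cx"]],[0,i["fy"],i["cy"]],[0,0,1]])
    return K,np.array(i["dist"],float),C@F
def snap(name):
    c=cam(name); return c,r.read_camera(name)
def ray(c,px,z):
    K,d,C=c; u=cv2.undistortPoints(np.array([[px]],float),K,d)[0,0]
    v=C[:3,:3]@[u[0],u[1],1]; return C[:3,3]+v*(z-C[2,3])/v[2]
def proj(c,P):
    K,d,C=c; W=np.linalg.inv(C)
    return cv2.projectPoints(np.asarray(P,float),cv2.Rodrigues(W[:3,:3])[0],W[:3,3],K,d)[0][:,0]
def place(model,p,z0):
    Rz=R.from_euler('z',p[2]).as_matrix(); return [b@Rz.T+[p[0],p[1],z0] for b in model]
S=4
def render(c,model,p,z0):
    m=np.zeros((400,640),np.uint8)
    for b in place(model,p,z0):
        h=cv2.convexHull(np.clip(proj(c,b),-3000,3000).astype(np.float32))
        cv2.fillConvexPoly(m,np.round(h*16).astype(np.int32),1,shift=4)
    return m>0
def fit(obs,model,xy,z0,yaws=np.radians(np.arange(0,180,30))):
    """obs: list of (cam,mask); returns (x,y,yaw),mean IoU"""
    def f(p):
        e=0
        for c,m in obs:
            g=render(c,model,p,z0); e+=1-(g&m).sum()/max(1,(g|m).sum())
        return e/len(obs)
    best=None
    for y in yaws:
        s=np.array([[xy[0],xy[1],y]]*4)+np.vstack([np.zeros(3),np.diag([.02,.02,.3])])
        q=minimize(f,s[0],method="Nelder-Mead",options=dict(initial_simplex=s,xatol=1e-4,fatol=1e-5,maxfev=250))
        if best is None or q.fun<best.fun: best=q
    return best.x,1-best.fun
def mask(camname,name,c,near=None,z=0):
    L=r.cut_out(camname,name)
    if near is not None: L=[d for d in L if np.linalg.norm(ray(c,d["pixel"],z)[:2]-near[:2])<.06]
    return L[0]["pixels"] if L else None
def ori(yaw): # tool down, tool y (closing) at world angle yaw+90 i.e. tool x along yaw
    return (R.from_euler('z',yaw)*R.from_euler('x',np.pi)).as_quat()
E
cat > m.py <<'E'
from h import *
C={n:snap(n)[0] for n in("scene","side")}
s=C["scene"]
for n,px,z in(("lid",(464,178),.1),("pad",(320,219),.04),("landing",(299,250),.02),("blue",(225,246),.03),("redmid",(181,213),.03),("redsmall",(166,183),.03),("redbig",(253,149),.03)): print(n,ray(s,px,z).round(3))
for nm,mod,px,z,z0 in(("lid_handle",LID,(464,178),.1,.02),("dock",DOCK,(328,249),.02,0),("red_center",PACK,(181,213),.03,0),("blue_center",PACK,(225,246),.03,0)):
    near=ray(s,px,z); obs=[]
    for cn in C:
        m=mask(cn,nm,C[cn],near,z)
        if m is not None: obs.append((C[cn],m))
    ys=np.radians(np.arange(0,360,30)) if nm=="dock" else np.radians(np.arange(0,180,30))
    for o in ([obs]+[[q] for q in obs] if obs else []):
        print(nm,len(o),*[x.round(4) if hasattr(x,'round') else x for x in fit(o,mod,near,z0,ys)])
E
python3 m.py
```

```text
lid [0.509 0.328 0.1  ]
pad [ 0.541 -0.045  0.04 ]
landing [ 0.612 -0.107  0.02 ]
blue [ 0.583 -0.284  0.03 ]
redmid [ 0.465 -0.4    0.03 ]
redsmall [ 0.353 -0.451  0.03 ]
redbig [ 0.254 -0.205  0.03 ]
lid_handle 2 [ 0.5045  0.3285 -0.217 ] 0.9772
lid_handle 1 [0.5039 0.3267 2.9158] 0.9719
lid_handle 1 [0.5043 0.3283 2.9226] 0.9861
dock 2 [ 0.6045 -0.028   1.5506] 0.9311
dock 1 [ 0.6028 -0.0288  1.5344] 0.9353
dock 1 [ 0.6061 -0.0275  1.5479] 0.942
red_center 2 [ 0.4695 -0.3958  3.8334] 0.8858
red_center 1 [ 0.4686 -0.3963  3.7991] 0.8977
red_center 1 [ 0.4701 -0.3948  3.989 ] 0.8993
blue_center 2 [ 0.5896 -0.2793  2.1987] 0.8837
blue_center 1 [ 0.5882 -0.2802  2.2509] 0.9269
blue_center 1 [ 0.5897 -0.2779  2.1817] 0.8682
```

```bash
cat >> h.py <<'E'
def best(yaw,p):
    """choose the half turn whose wrist angle is nearer the middle"""
    o=[(ori(yaw+k*np.pi)) for k in(0,1)]; q=[r.ik(p,x) for x in o]
    return min([(abs(j[5]),i) for i,j in enumerate(q) if j is not None])[1] and o[1] or o[0] if 0 else o[min([(abs(j[5]),i) for i,j in enumerate(q) if j is not None])[1]]
def st(t=""): print(t,"t",round(r.get_t(),1),"p",np.round(r.get_position(),4).tolist(),"F",np.round(r.get_ft_force(),1).tolist(),"w",round(r.get_gripper_width(),4),"gf",round(r.get_gripper_force(),1),flush=True)
E
sed -i 's/^    return min(.*$/    return o[min((abs(j[5]),i) for i,j in enumerate(q) if j is not None)[1]]/' h.py
python3 - <<'E'
from h import *
x,y,w=.5045,.3285,-.217
o=best(w+np.pi/2,[x,y,.2])
r.command_gripper(.06)
r.move_ptp([x,y,.25],o); st("hover")
c,im=snap("wrist"); m=mask("wrist","lid_handle",c,(x,y),.1)
print(fit([(c,m)],LID,(x,y),.02,[w]) if m is not None else None, o)
cv2.imwrite("pics/w1.png",im[:,:,::-1])
E
```

```text
hover t 5.7 p [0.505, 0.3278, 0.25] F [-0.3, 0.2, -0.5] w 0.0599 gf 0.0
(array([ 0.50687884,  0.3276689 , -0.21723876]), np.float64(0.8595841837617186)) [7.79519388e-01 6.26378099e-01 3.83545967e-17 4.77317962e-17]
```

View pics/w1.png

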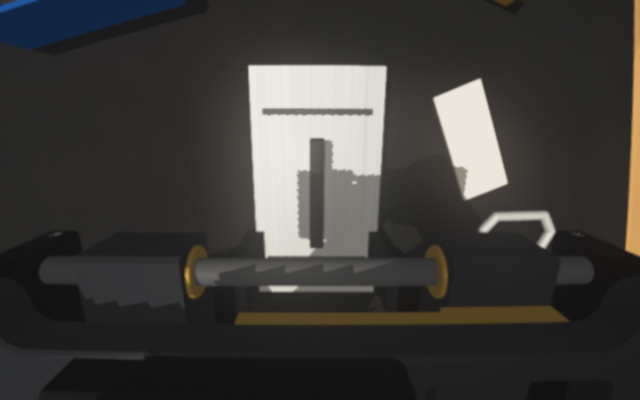

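The wrist view shows the lid square to the image, with the handle at columns 310–325. That matches the fit, so I'll grasp it.

```bash
python3 - <<'E'
from h import *
x,y,w=.5050,.328,-.217
o=best(w+np.pi/2,[x,y,.2])
r.move_l([x,y,.106],o,.15); st("down")
r.command_gripper(0.0); st("grip"); P=r.get_position(); np.save("lidpick.npy",np.r_[P,o])
r.move_l([x,y,.19],o,.12); st("lift")
E
```

```text
down t 6.9 p [0.5057, 0.3283, 0.1068] F [-1.0, 1.4, 0.8] w 0.0602 gf 0.0
grip t 7.8 p [0.5051, 0.328, 0.106] F [0.8, -0.4, 0.4] w 0.0134 gf 30.0
lift t 8.6 p [0.5043, 0.3277, 0.1892] F [-0.4, 0.5, -1.5] w 0.0137 gf 30.0
```

```bash
python3 - <<'E'
from h import *
o=(R.from_euler('z',.217)*R.from_quat(np.load("lidpick.npy")[3:])).as_quat()
print(r.ik([.42,0,.19],o))
r.move_l([.42,0.0,.19],o,.2); st("over")
r.move_l([.42,0.0,.095],o,.12); st("low")
z=.095
while r.get_ft_force()[2]<2.5 and z>.084:
    z-=.002; r.move_l([.42,0,z],o,.05)
st("touch"); 
r.command_gripper(.05); st("open"); np.save("lidbench.npy",np.r_[r.get_position(),o])
r.move_l([.42,0,.2],o,.2)
C={}
import time
for n in("scene","side"):
    C[n],im=snap(n); cv2.imwrite(f"pics/{n}1.png",im[:,:,::-1])
    for nm in("case","case_middle","yellow_center","lid_handle","red_center","blue_center"):
        print(n,nm,[(ray(C[n],d["pixel"],{"case":0,"case_middle":.004,"lid_handle":.08}.get(nm,.03)).round(3)[:2].tolist(),round(d["confidence"],2)) for d in r.place_of(n,nm)[:3]])
obs=[]
for n in C:
    pass
CASE=[box(-70,70,-126,126,17,20),box(-60,60,-116,116,0,34)]
# masks need newest picture of each camera: both are current
for n in C:
    m=mask(n,"case",C[n],(.505,.328),.02)
    if m is not None: obs.append((C[n],m)); print(n,fit(obs[-1:],CASE,(.505,.328),0,[-.217]))
if len(obs)>1: print(fit(obs,CASE,(.505,.328),0,[-.217]))
obs=[]
for n in C:
    m=mask(n,"lid_handle",C[n],(.42,0),.05)
    if m is not None: obs.append((C[n],m))
if obs: print("lid",len(obs),fit(obs,LID,(.42,0),0,[0]))
E
```

```text
[-2.67463228e-01  3.54737556e-01  1.98873124e+00 -4.44089210e-16
  7.98123856e-01 -2.67463228e-01]
over t 10.4 p [0.42, 0.0004, 0.19] F [-0.3, 0.4, -1.9] w 0.0135 gf 30.0
low t 11.4 p [0.4204, 0.0, 0.0953] F [0.3, -0.4, -1.7] w 0.0136 gf 30.0
touch t 12.6 p [0.4202, -0.0, 0.0858] F [-0.5, -0.2, 7.7] w 0.0134 gf 30.0
open t 13.5 p [0.42, 0.0, 0.085] F [-0.2, 0.3, 0.5] w 0.0501 gf 0.0
scene case [([0.505, 0.33], 0.94)]
scene case_middle [([0.5, 0.33], 0.78)]
scene yellow_center []
scene lid_handle [([0.426, -0.001], 0.9)]
scene red_center [([0.34, -0.452], 0.91), ([0.469, -0.396], 0.78), ([0.763, 0.098], 0.73)]
scene blue_center [([0.589, -0.275], 0.83)]
side case []
side case_middle [([0.503, 0.328], 0.83)]
side yellow_center []
side lid_handle [([0.428, -0.003], 0.89)]
side red_center [([0.265, -0.2], 0.84), ([0.619, -0.024], 0.69), ([0.335, -0.41], 0.57)]
side blue_center [([0.581, -0.281], 0.63)]
scene (array([ 0.50378362,  0.32797138, -0.2179992 ]), np.float64(0.9679249938317296))
side (array([ 0.50418595,  0.32987386, -0.21981639]), np.float64(0.9744537275064268))
(array([ 0.50431977,  0.32909925, -0.221565  ]), np.float64(0.9707996239731189))
lid 2 (array([ 4.18613098e-01, -8.57982078e-05,  4.57707075e-04]), np.float64(0.9633418651310061))
```

View pics/scene1.png

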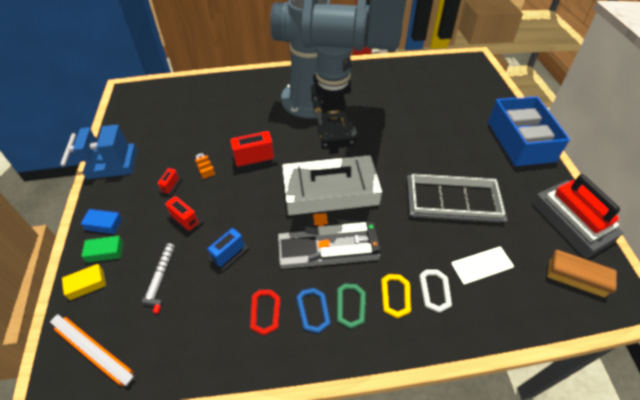

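The lid stands on the bench and the open tray at (456,197) is empty. No yellow pack is visible, so only red and blue are present. Now the closer look at red from the wrist.

```bash
cat >> h.py <<'E'
def look(name,x,y,w,pic,z=.27):
    o=best(w,[x,y,z]); tx=R.from_quat(o).as_matrix()[:,0]
    r.move_ptp([x-.05*tx[0],y-.05*tx[1],z],o); r.sleep(.2)
    c,im=snap("wrist"); cv2.imwrite(pic,im[:,:,::-1])
    m=mask("wrist",name,c,(x,y),.03)
    if m is None: print("no mask"); return None
    p,q=fit([(c,m)],PACK,(x,y),0,[w,w+.4,w-.4]); st(); print(name,p.round(4),round(q,3)); 
    for k in(.8,1.2): print(k,round(fit([(c,m)],[b*k for b in PACK],p,0,[p[2]])[1],3))
    return p
E
python3 - <<'E'
from h import *
r.move_l([.42,0,.3],None,.3); r.command_gripper(.075)
print(look("red_center",.4695,-.396,np.radians(40),"pics/w2.png"))
E
```

```text
t 18.3 p [0.4317, -0.4274, 0.2703] F [0.4, 0.5, 0.5] w 0.0749 gf 0.0
red_center [ 0.4703 -0.3961  0.7147] 0.957
0.8 0.684
1.2 0.653
[ 0.47027395 -0.39610585  0.71466899]
```

View pics/w2.png

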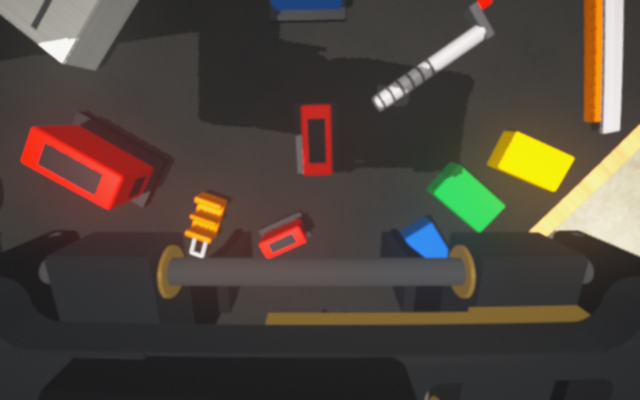

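The middle-sized red pack is at px (316,140). The fit IoU is 0.957 at nominal size, against 0.68 and 0.65 at 0.8× and 1.2× scale. I'll pick it, then inspect the dock.

```bash
cat >> h.py <<'E'
def pick(p,z,up=.2):
    o=best(p[2],[p[0],p[1],z])
    r.move_ptp([p[0],p[1],.14],o); r.move_l([p[0],p[1],z],o,.12); st("down")
    r.command_gripper(0.02); st("grip"); r.move_l([p[0],p[1],up],o,.15); st("lift"); return o
E
python3 - <<'E'
from h import *
pick([.4703,-.3961,.7147],.048)
o=ori(np.pi/2); print(r.ik([.6,-.19,.24],o),r.ik([.6,0.05,.1],o))
r.move_ptp([.6045,-.19,.24],o); r.sleep(.3); st()
c,im=snap("wrist"); m=mask("wrist","dock",c)
p=[.6045,-.028,1.5506]
print("pre",(render(c,DOCK,p,0)&m).sum()/(render(c,DOCK,p,0)|m).sum())
print(fit([(c,m)],DOCK,p[:2],0,[p[2]]))
for n,z in(("dock_landing",.02),("dock_home",.05),("catch_pad",.04)): print(n,[(ray(c,d["pixel"],z).round(4)[:2],round(d["confidence"],2)) for d in r.place_of("wrist",n)[:2]])
v=im[:,:,::-1].copy()
for b in place(DOCK,p,0): cv2.polylines(v,[cv2.convexHull(proj(c,b).astype(np.float32)).astype(int)],True,(0,255,0),1)
v[...,0]=np.maximum(v[...,0],m*120)
cv2.imwrite("pics/w3.png",v); cv2.imwrite("pics/w3raw.png",im[:,:,::-1])
E
```

```text
down t 19.8 p [0.4707, -0.3968, 0.0489] F [0.1, 0.4, -0.0] w 0.0748 gf 0.0
grip t 20.6 p [0.4702, -0.396, 0.048] F [-0.1, 0.8, 0.4] w 0.0339 gf 29.9
lift t 21.7 p [0.4698, -0.3955, 0.199] F [0.2, 0.6, -2.3] w 0.034 gf 29.9
[-0.48397202  0.54159925  1.42906547  0.          1.17092793 -0.48397202] [-1.02280411e-01  6.93105111e-01  1.60689951e+00 -4.44089210e-16
  8.41588038e-01 -1.02280411e-01]
 t 23.0 p [0.604, -0.1913, 0.2398] F [0.1, -0.5, -1.3] w 0.0341 gf 29.9
pre 0.9463101758431824
(array([ 0.60549416, -0.02932162,  1.54473566]), np.float64(0.9523294389153325))
dock_landing [(array([ 0.6053, -0.1078]), 0.69)]
dock_home []
catch_pad [(array([ 0.5396, -0.0472]), 0.71)]
```

View pics/w3.png

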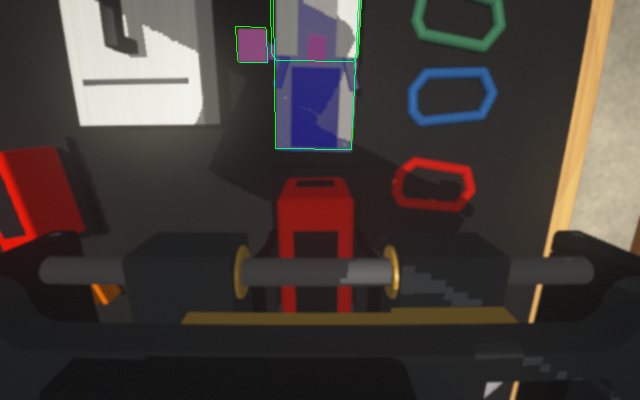

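The overlay sits tightly on the dock (catch pad at px (252,45), deck from (275,60) to (352,150)). Now I'll set the pack on the landing and slide it in.

```bash
cat >> h.py <<'E'
D=np.array([.605,-.0292,1.548])
def dk(x,y,z): 
    c,s=np.cos(D[2]),np.sin(D[2]); return np.array([D[0]+c*x-s*y,D[1]+s*x+c*y,z])
def fd(): # force in dock axes
    f=r.get_ft_force(); c,s=np.cos(D[2]),np.sin(D[2]); return np.round([c*f[0]+s*f[1],-s*f[0]+c*f[1],f[2]],1)
OD=ori(D[2])
def insert(z=.068):
    r.move_ptp(dk(-.079,0,.13),OD); r.move_l(dk(-.079,0,z+.006),OD,.12)
    h=z+.006
    while r.get_ft_force()[2]<1.5 and h>z-.003: h-=.001; r.move_l(dk(-.079,0,h),OD,.05)
    st("landed"); h+=.0007
    for x in np.r_[np.arange(-.065,.03,.015),.03,.038,.042,.045,.047,.049,.051]:
        r.move_l(dk(x,0,h),OD,.08); f=fd(); print(round(x,3),f,np.round(r.get_position()[1],4))
        if f[0]<-35 or abs(f[1])>25: print("STOP"); break
    st("in"); return h
E
python3 - <<'E'
from h import *
insert()
E
```

```text
landed t 26.2 p [0.6033, -0.1082, 0.068] F [-1.0, 0.4, 5.8] w 0.0338 gf 29.9
-0.065 [2.8 0.1 3.9] -0.0928
-0.05 [ 2.5 -1.7  4.1] -0.0783
-0.035 [ 0.2 -0.   5.3] -0.0633
-0.02 [ 1.2 -0.8  5.6] -0.0481
-0.005 [ 2.  -0.3  5.9] -0.0329
0.01 [ 1.1 -0.7  6.2] -0.0179
0.025 [-2.6 -0.5  5.4] -0.0042
0.03 [-5.7 -0.6  5.5] -0.0004
0.038 [-6.7 -1.6  5.8] 0.0074
0.042 [-6.8  1.4  6.2] 0.0109
0.045 [-9.2 -0.2  6.5] 0.0136
0.047 [-8.5 -0.9  5.6] 0.0157
0.049 [-8.4 -0.2  6.2] 0.0175
0.051 [-10.9  -0.1   6.6] 0.0189
in t 30.3 p [0.6068, 0.0189, 0.0682] F [-0.1, -10.9, 6.6] w 0.0337 gf 29.9
```

```bash
python3 - <<'E'
from h import *
for x in (.053,.055,.057,.059):
    r.move_l(dk(x,0,.0684),OD,.05); f=fd(); print(x,f,((r.get_position()-dk(0,0,0))[:2]@[np.cos(D[2]),np.sin(D[2])]).round(4))
    if f[0]<-28: break
a=(r.get_position()-dk(0,0,0))[1]
r.command_gripper(.06); st("rel"); r.sleep(.3)
r.move_l(dk(x,0,.16),OD,.25)
r.move_l(dk(-.05,0,.26),OD,.3); r.sleep(.2)
c,im=snap("wrist"); cv2.imwrite("pics/w4.png",im[:,:,::-1])
m=mask("wrist","red_center",c,dk(.043,0,0),.05)
if m is not None: 
    p,q=fit([(c,m)],[PACK[1]],dk(.043,0,0)[:2],.02,[D[2]]); print(p,q,"along",(p[:2]-D[:2])@[np.cos(D[2]),np.sin(D[2])])
E
```

```text
0.053 [-15.1   0.9   4.6] 0.0489
0.055 [-18.3   1.7   4.6] 0.0493
0.057 [-23.9   2.7   7.8] 0.0498
0.059 [-29.3   3.    8.1] 0.05
rel t 32.1 p [0.6063, 0.0301, 0.0684] F [-0.2, 1.1, 0.2] w 0.0598 gf 0.0
[0.60713184 0.01260795 1.53231658] 0.9670366633030609 along 0.04184568244195245
```

View pics/w4.png

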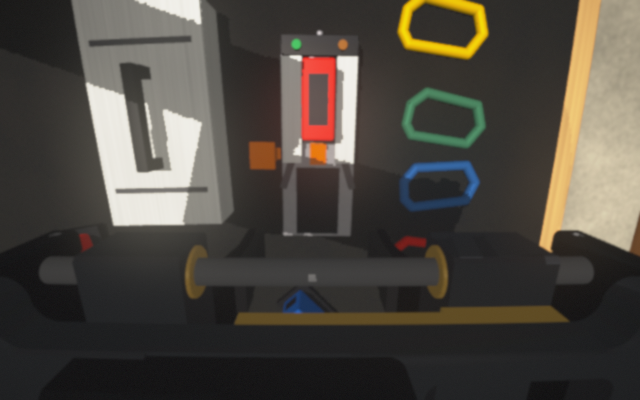

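The red pack is held: the fit gives dock x 0.042, about home, and the green light at px (296,44) is on. Now pressing the catch.

```bash
cat >> h.py <<'E'
def press():
    p=dk(-.017,.066,0); o=best(D[2]-np.pi/2,[p[0],p[1],.1])
    r.command_gripper(0.0); r.move_ptp([p[0],p[1],.14],o); r.move_l([p[0],p[1],.068],o,.15); st("above")
    for z in (.064,.060,.057,.055,.054,.053,.052):
        r.move_l([p[0],p[1],z],o,.05); print(z,r.get_position()[2].round(4),fd())
        if r.get_ft_force()[2]>22: break
    r.sleep(1.2); st("held"); r.move_l([p[0],p[1],.14],o,.15); st("up")
def along(name,xg):
    r.move_ptp(dk(-.06,0,.26),OD); r.sleep(.2); c,im=snap("wrist"); m=mask("wrist",name,c,dk(xg,0,0),.05)
    if m is None: return None,im
    p,q=fit([(c,m)],[PACK[1]],dk(xg,0,0)[:2],.02,[D[2]]); u=[np.cos(D[2]),np.sin(D[2])]
    print(p,round(q,3),"along",(p[:2]-D[:2])@u); return (p[:2]-D[:2])@u,im
E
python3 - <<'E'
from h import *
press()
a,im=along("red_center",.03); cv2.imwrite("pics/w5.png",im[:,:,::-1])
E
```

```text
above t 37.1 p [0.5391, -0.0448, 0.0683] F [0.8, -0.5, -0.1] w 0.0006 gf 0.0
0.064 0.0647 [ 0.1 -0.1  1.1]
0.06 0.0604 [ 0.1 -0.4  2.3]
0.057 0.057 [-0.1 -1.8  2.9]
0.055 0.0553 [ 0.3 -2.1  3.3]
0.054 0.0551 [ 0.9  0.1 11. ]
0.053 0.0548 [ 1.5  1.6 16.5]
0.052 0.0545 [ 0.8  1.8 22.5]
held t 40.0 p [0.539, -0.0449, 0.0546] F [-2.6, 0.2, 21.5] w 0.0006 gf 11.2
up t 40.8 p [0.5376, -0.0445, 0.139] F [-0.1, -0.3, -0.4] w 0.0006 gf 0.0
[ 0.60376011 -0.04620994  1.49261221] 0.834 along -0.01703378151806291
```

View pics/w5.png

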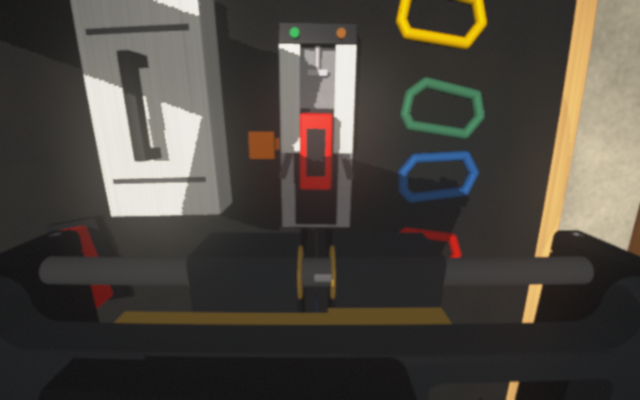

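The pack slid further back than expected; it is at px (316,150), partly out of the channel. I'll grip it, draw it to the landing, lift it and put it in the tray.

```bash
cat >> h.py <<'E'
T=np.array([.5043,.3285,-.2195])
def tr(x,y,z):
    c,s=np.cos(T[2]),np.sin(T[2]); return np.array([T[0]+c*x-s*y,T[1]+s*x+c*y,z])
def extract(x):
    r.command_gripper(.06); r.move_ptp(dk(x,0,.14),OD); r.move_l(dk(x,0,.0685),OD,.12); st("at")
    r.command_gripper(.02); st("grip")
    for q in np.r_[np.arange(x-.02,-.075,-.02),-.079]:
        r.move_l(dk(q,0,.0685),OD,.1); f=fd(); 
        if np.abs(f).max()>20: print("force",q,f)
    r.move_l(dk(-.079,0,.16),OD,.12); st("lifted")
def stow(y,z=.052):
    p=tr(0,y,.18); o=best(T[2],p); print(r.ik(p,o))
    r.move_l(r.get_position()[:2].tolist()+[.18],None,.15)
    r.move_ptp(p,o); r.move_l(tr(0,y,z+.006),o,.12); h=z+.006
    while r.get_ft_force()[2]<2 and h>z-.004: h-=.001; r.move_l(tr(0,y,h),o,.05)
    st("stood"); r.command_gripper(.048); r.move_l(tr(0,y,.2),o,.15); st("clear")
E
python3 - <<'E'
from h import *
c=cam("wrist"); p=ray(c,(316,150),.08)[:2]; x=(p-D[:2])@[np.cos(D[2]),np.sin(D[2])]; print(p,x)
if -.04<x<.03: extract(x)
E
```

```text
[ 0.60510716 -0.04794578] -0.01873846947198848
at t 45.0 p [0.6055, -0.0484, 0.0694] F [-0.6, -0.1, 0.7] w 0.0598 gf 0.0
grip t 45.6 p [0.6045, -0.0479, 0.0687] F [0.3, 0.2, 2.5] w 0.0339 gf 30.0
lifted t 47.5 p [0.6024, -0.1077, 0.1592] F [-0.6, 0.5, -1.7] w 0.034 gf 30.0
```

```bash
python3 - <<'E'
from h import *
stow(-.069)
r.command_gripper(.075)
# back to look at blue, with a scene/side snapshot first
C={}
for n in("scene","side"): C[n],im=snap(n)
cv2.imwrite("pics/scene2.png",im[:,:,::-1] if 0 else r.read_camera("scene")[:,:,::-1])
for n in C: print(n,[(ray(C[n],d["pixel"],.034).round(3)[:2],round(d["confidence"],2)) for d in r.place_of(n,"red_center")[:4]],[(ray(C[n],d["pixel"],.03).round(3)[:2],round(d["confidence"],2)) for d in r.place_of(n,"blue_center")[:2]], r.place_of(n,"yellow_center")[:2], tr(0,-.069,0))
E
```

```text
[ 0.28878776  0.52371401  1.67693436  0.          0.94094428 -1.06250857]
stood t 51.9 p [0.4891, 0.2612, 0.0524] F [-1.3, -0.5, 3.0] w 0.0342 gf 30.0
clear t 53.6 p [0.4886, 0.2609, 0.1992] F [0.2, 0.2, -0.1] w 0.0479 gf 0.0
scene [(array([0.491, 0.258]), 0.88), (array([ 0.361, -0.445]), 0.63), (array([ 0.254, -0.208]), 0.57)] [(array([ 0.582, -0.28 ]), 0.76)] [] [0.48927583 0.26115556 0.        ]
side [(array([0.492, 0.261]), 0.97), (array([ 0.275, -0.202]), 0.95), (array([ 0.338, -0.428]), 0.87)] [] [] [0.48927583 0.26115556 0.        ]
```

View pics/scene2.png

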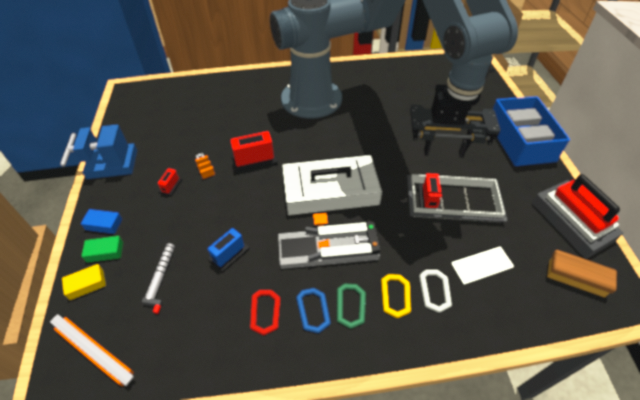

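Red stands in the tray at px (432,190), there is no yellow pack, and blue is at (226,247). Blue next.

```bash
python3 - <<'E'
from h import *
p=look("blue_center",.5896,-.2785,2.2,"pics/w6.png")
E
```

```text
t 57.3 p [0.6192, -0.3183, 0.27] F [0.4, -0.3, 0.1] w 0.0747 gf 0.0
blue_center [ 0.5894 -0.2807  2.2752] 0.939
0.8 0.684
1.2 0.65
```

View pics/w6.png

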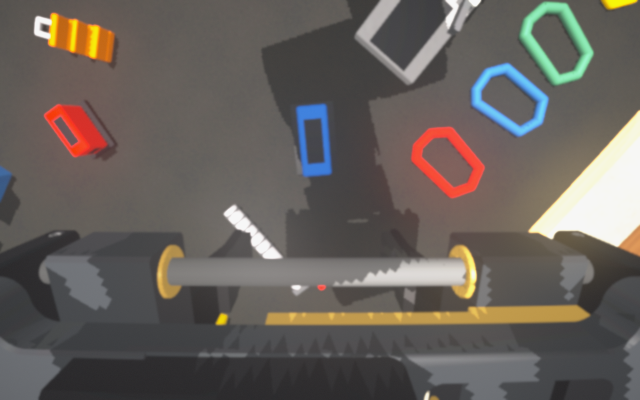

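Blue is at px (314,140), clear of the ice screw. Picking it and inserting.

```bash
sed -i 's/\.049,\.051\]:/.050,.053,.056,.059]:/; s/f\[0\]<-35/f[0]<-28/' h.py; python3 - <<'E'
from h import *
pick([.5894,-.2807,2.2752],.048)
insert()
r.command_gripper(.06); r.sleep(.3); st("rel")
r.move_l(r.get_position()[:2].tolist()+[.16],OD,.25)
a,im=along("blue_center",.043); cv2.imwrite("pics/w7.png",im[:,:,::-1])
E
```

```text
down t 58.8 p [0.5901, -0.2812, 0.0488] F [0.4, -0.4, -0.4] w 0.0748 gf 0.0
grip t 59.6 p [0.5894, -0.2807, 0.048] F [-0.4, -0.2, 0.5] w 0.0337 gf 29.9
lift t 60.8 p [0.5887, -0.2802, 0.1988] F [-0.0, 0.3, -3.2] w 0.0334 gf 29.9
landed t 64.0 p [0.6033, -0.1082, 0.068] F [-1.7, 0.6, 6.5] w 0.0338 gf 29.9
-0.065 [ 2.4 -0.   3.5] -0.0927
-0.05 [ 3.1 -2.1  4.4] -0.0783
-0.035 [ 0.5 -2.   4.7] -0.0635
-0.02 [ 1.2 -0.1  5.7] -0.0484
-0.005 [1.7 0.2 5.3] -0.0332
0.01 [ 1.9 -0.4  6.4] -0.0182
0.025 [-4.2 -0.9  5.4] -0.0047
0.03 [-7.1 -0.9  6. ] -0.0007
0.038 [-6.9 -0.8  6.4] 0.0072
0.042 [-7.9  0.9  5.5] 0.0106
0.045 [-7.7 -1.   5.2] 0.0136
0.047 [-8.2 -0.3  5.7] 0.0153
0.05 [-11.3  -1.1   6.4] 0.0175
0.053 [-18.7   1.5   7.7] 0.0182
0.056 [-25.4   3.2   9.5] 0.019
0.059 [-31.8   4.5  12. ] 0.0199
STOP
in t 68.6 p [0.6063, 0.0199, 0.0691] F [-5.3, -31.7, 12.0] w 0.034 gf 30.0
rel t 69.7 p [0.6064, 0.0297, 0.0677] F [0.1, 0.4, 0.7] w 0.06 gf 0.0
```

View pics/w7.png

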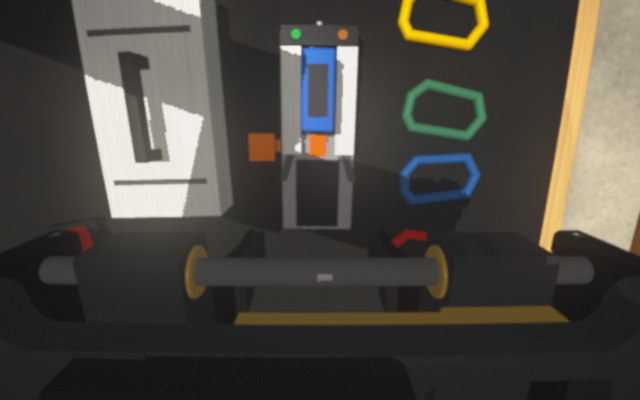

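Blue sits home at px (318,90) with the orange catch tooth up behind it at (318,145). Pressing to release.

```bash
python3 - <<'E'
from h import *
u=[np.cos(D[2]),np.sin(D[2])]
print("home check",(ray(cam("wrist"),(318,90),.08)[:2]-D[:2])@u)
press()
a,im=along("blue_center",-.01); cv2.imwrite("pics/w8.png",im[:,:,::-1])
c=cam("wrist"); hsv=cv2.cvtColor(im,cv2.COLOR_RGB2HSV); m=cv2.inRange(hsv,(105,140,60),(125,255,255)); m[:, :270]=0; m[:,365:]=0; m[230:]=0
ys,xs=np.nonzero(m); print("blue box",xs.min(),xs.max(),ys.min(),ys.max()); q=((xs.min()+xs.max())/2,(ys.min()+ys.max())/2)
print((ray(c,q,.08)[:2]-D[:2])@u)
E
```

```text
home check 0.04211545465294432
above t 74.4 p [0.5391, -0.0449, 0.0683] F [-0.1, 0.2, 0.0] w 0.0007 gf 0.0
0.064 0.0648 [-0.7 -0.7  0.1]
0.06 0.0603 [ 0.7 -2.1  2.9]
0.057 0.0569 [ 0.2 -1.3  2.8]
0.055 0.0552 [-0.1 -0.8  4.3]
0.054 0.055 [ 0.6 -0.8 11.9]
0.053 0.0548 [-0.2  2.5 17. ]
0.052 0.0546 [ 0.1  2.2 22.3]
held t 77.4 p [0.5389, -0.0449, 0.0546] F [-2.6, 0.3, 23.1] w 0.0006 gf 11.3
up t 78.1 p [0.5375, -0.0444, 0.139] F [1.0, 0.9, 0.4] w 0.0007 gf 0.0
[ 0.6048901  -0.0391738   1.53264948] 0.878 along -0.009973711603758989
blue box 300 331 104 180
-0.01046803596389241
```

View pics/w8.png

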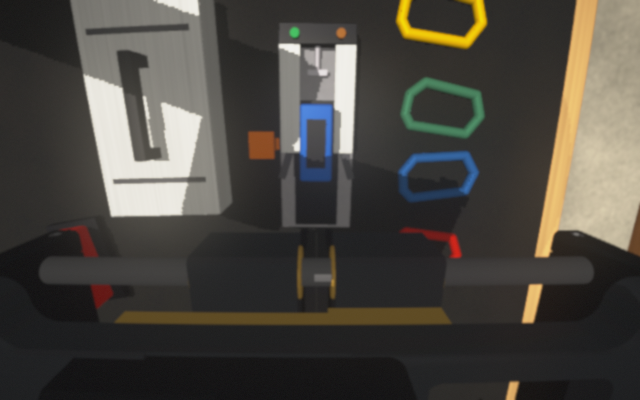

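Released: blue is at px (316,142), dock x about -0.010. Extracting and stowing it.

```bash
python3 - <<'E'
from h import *
extract(-.010)
stow(.003)
r.move_l(tr(0,.003,.3),None,.25)
for n,o in(("red_center",(0,-.069)),("blue_center",(0,.003))):
    obs=[]
    for cn in("scene","side"):
        c,im=snap(cn); m=mask(cn,n,c,tr(*o,0),.034)
        if m is not None: obs.append((c,m))
    if obs: print(n,len(obs),fit(obs,[PACK[1]],tr(*o,0)[:2],.004,[T[2]]),tr(*o,0))
lb=np.load("lidbench.npy"); obs=[]
for cn in("scene","side"):
    c,im=snap(cn); m=mask(cn,"lid_handle",c,(.42,0),.05)
    if m is not None: obs.append((c,m))
    if cn=="scene": cv2.imwrite("pics/scene3.png",im[:,:,::-1])
if obs: print("lid",len(obs),fit(obs,LID,(.42,0),0,[0]))
E
```

```text
at t 82.3 p [0.6056, -0.0396, 0.0694] F [0.4, -0.4, 0.2] w 0.0601 gf 0.0
grip t 82.9 p [0.6047, -0.0391, 0.0687] F [0.1, 0.9, 1.4] w 0.0339 gf 29.9
lifted t 85.1 p [0.6024, -0.1078, 0.1592] F [-0.3, 0.1, -2.7] w 0.0338 gf 29.9
[ 0.39600526  0.58136257  1.55091351  0.          1.00931657 -0.95529106]
stood t 90.0 p [0.5046, 0.3314, 0.0518] F [-3.0, -1.8, 5.3] w 0.0338 gf 30.0
clear t 91.7 p [0.5042, 0.3311, 0.1991] F [-1.2, 0.7, -0.4] w 0.0482 gf 0.0
red_center 2 (array([ 0.48886108,  0.26146202, -0.26488518]), np.float64(0.8462562054421261)) [0.48927583 0.26115556 0.        ]
blue_center 2 (array([ 0.50411665,  0.33155182, -0.21469574]), np.float64(0.7647716061316495)) [0.50495322 0.33142802 0.        ]
lid 2 (array([0.41863831, 0.00108747, 0.00660646]), np.float64(0.9556813999596347))
```

View pics/scene3.png

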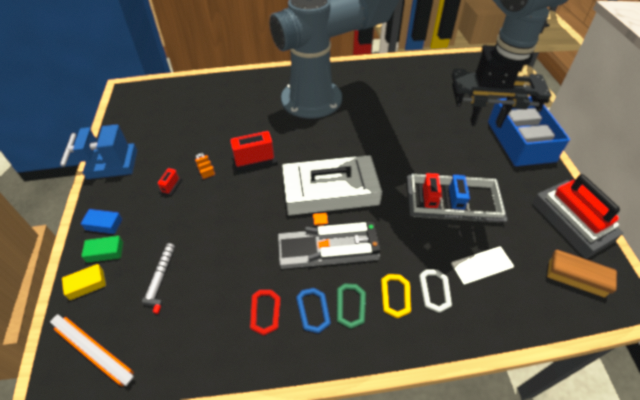

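Both packs stand upright in the tray at px (432,190) and (459,192), and the lid hasn't moved. I'll put the lid back at the pose it was taken from.

```bash
python3 - <<'E'
from h import *
lb=np.load("lidbench.npy"); lp=np.load("lidpick.npy"); o=lb[3:]
r.command_gripper(.05)
r.move_ptp([lb[0],lb[1],.2],o); r.move_l(lb[:3],o,.12); r.command_gripper(0); st("grip")
r.move_l([lb[0],lb[1],.21],o,.12); st("lift")
x,y=lp[:2]; o=lp[3:]
r.move_l([x,y,.21],o,.15); r.sleep(.3); st("over")
c,im=snap("side"); m=mask("side","lid_handle",c,(x,y),.15)
if m is not None: print(fit([(c,m)],LID,(x,y),.125,[-.217]))
h=.115; r.move_l([x,y,h],o,.08); st("low")
while r.get_ft_force()[2]<4 and h>.102: h-=.0015; r.move_l([x,y,h],o,.04)
st("seated")
if r.get_position()[2]<.109:
    r.command_gripper(.05); r.move_l([x,y,.25],o,.15)
    obs=[]
    for cn in("scene","side"):
        c,im=snap(cn); m=mask(cn,"lid_handle",c,(x,y),.05); cv2.imwrite(f"pics/{cn}4.png",im[:,:,::-1])
        if m is not None: obs.append((c,m))
    for z0 in(.02,.03): print("lid",len(obs),z0,fit(obs,LID,(x,y),z0,[-.217]))
E
```

```text
grip t 96.3 p [0.42, -0.0, 0.0851] F [0.4, 0.0, 1.0] w 0.0141 gf 30.0
lift t 97.5 p [0.4194, 0.0001, 0.2094] F [0.2, 0.3, -3.0] w 0.0137 gf 30.0
over t 100.2 p [0.5052, 0.3278, 0.21] F [0.7, 0.2, -2.4] w 0.0136 gf 30.0
(array([ 0.50437949,  0.32917944, -0.22435662]), np.float64(0.7907784431137724))
low t 101.7 p [0.5056, 0.3282, 0.1156] F [0.7, -0.3, -3.8] w 0.0133 gf 30.0
seated t 103.7 p [0.5054, 0.3281, 0.1051] F [-3.1, -0.6, 11.7] w 0.0137 gf 30.0
lid 2 0.02 (array([ 0.50294394,  0.32807529, -0.2163338 ]), np.float64(0.9669931601291939))
lid 2 0.03 (array([ 0.5048074 ,  0.33044296, -0.18609956]), np.float64(0.8976585348353605))
```

View pics/side4.png

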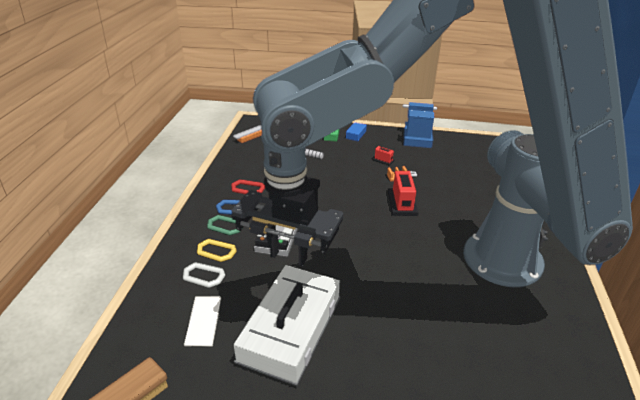

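The lid is seated squarely on the case at px (287,325), and its fit matches the original pose. The gear is undisturbed, so I'm handing in.

```bash
python3 -c "
from cell import r
print(r.job_done(), r.get_t())"
```

```text
the job is handed in; nothing more can be done
the job is handed in; nothing more can be done
```

I tested red then blue in the dock (I saw no yellow pack), stood both upright in the case, put the lid back squarely and handed the job in at about 105 s; no verdict came back.

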